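# Find the hidden release notch in a cooling unit's collar and press it

## Robot

A 7-joint arm with a two-finger parallel gripper is mounted at the origin on the work surface. World frame = base frame: x ahead of the robot, y to its left, z up, the work surface at z = 0. Lengths are in m, angles in degrees, forces in N, time in s.
With the tool pointing down it reaches from about 0.425 to 0.8 m from the base axis. Payload 8.3 kg.
Tool frame: the origin (TCP) lies on the mounting face of the last link; the fingertips stand 173 mm ahead of it and the grasp point (between the pads) lies 155 mm ahead of it (robot.grasp_offset is the distance from the TCP to the grasp point, in m); y points along the fingers, z is the direction in which the jaws open and shut, and the axes are right-handed (so a half turn about y gives the same grasp; the last joint's range is limited). The gripper opens to 85 mm and grips with 20 to 120 N. Pads are 22 mm wide; open, the fingers measure 114 mm over their backs; the gripper's body (76 mm by 85 mm) begins 54 mm behind the grasp point. The pads swing forward as they close: fully open they stand 13 mm farther back than shut.
Start: joints at [70.021, 21.967, 0.94, 78.501, -0.361, 79.538, -2.664], TCP at [0.176, -0.6, 0.405] pointing down, gripper open.
Joint ranges: [-169.22, 169.22], [-14.56, 117.87], [-87.37, 89.26], [10.42, 133.3], [-82.24, 262.24], [0.94, 117.77], [-172.7, 172.7]. Speed limits (degrees/s): [136.94, 136.94, 172.46, 172.46, 180, 180, 180].

## Interface

Orientations are given as a 3x3 rotation matrix whose columns are the frame's x, y, z axes.
In Python, from plant import telemetry, imaging, workorder, models, robot gives the robot as it stands.
- The arm moves only by the tool apply_moves, never from a script. Its argument "moves" is a list of rows, each an object with "hand": the opening in per cent of the stroke, from 0 (shut) to 100 (fully open); "xyz": the shift along the tool's x, y, z in mm, a list of three; "yaw": the turn about the tool's y in degrees. In form: [{"hand": hand, "xyz": [x, y, z], "yaw": yaw}, ...]. A call has 1 to 12 rows; each row is the pose to reach, as a shift and turn from the pose commanded when the call began, along the tool's axes at that moment; what a row does not reach only later rows make up. A row lasts 1/8 s, in which the tool goes at most 62.5 mm and 10.7 degrees, less where a joint would pass 70% of its speed; a pose out of reach is approached as far as the arm can. A call with a gripper value outside its range is refused whole. The fingers move at their own pace and stop on an object; the grip force is fixed at half the most. Time passes only in rows, so rows that repeat a pose let the fingers close. It gives the time, the measured TCP pose, the force and the opening at its end, in the units of the state.
- telemetry.state(): the state, without advancing time (a new reading comes with each control period).
- imaging.camera(name): name is "scene" or "side" or "wrist"; returns a dict with "pixels" (400x640x3 uint8, blue, green, red), "z_map" (400x640 float32, m along the optical axis (not along the pixel's ray), 0 where there is no reading), "K" (3x3 intrinsics, pixels), "world_from_camera" (4x4, takes a point from camera to world coordinates); the wrist camera has in their place "tool_from_camera" (4x4, takes a point from camera to tool coordinates, whose origin is the TCP and whose axes are the tool frame's). Camera axes: x right, y up, looking along -z (the intrinsics and any distortion apply to the point x, -y, -z); pixel columns grow to the right and rows downward; lengths in m; the calibration is good to about 2 mm. A picture is of the moment at which its call begins: read the wrist's pose just before it.
- workorder.close_job(): hands the job in, once; it reports no verdict.
Trained networks look in the newest picture that a camera, given by its name, has taken for a name from the list of things; names that differ only in an ending like _2 or _b are one class to them, and where a whole thing is asked for, a point or a joint stands for the part that bears it (a point fixed in the world has none). Each returns a list of dicts, best first, with "score" (0 to 1); they miss things now and then, are a little off and sometimes report something else, mostly with a low value. They report only what shows in the picture. A call takes as long as a camera call.
- models.recognise(query, camera): "rect" ([centre column, centre row, width, height] in pixels, round what is visible of it).
The state is a dict: "t": time; "qpos": joint angles; "dq": joint speeds; "effort": joint torques, N m; "tcp_pos": TCP position; "tcp_rot": TCP orientation; "force": force on the tool from outside, world axes, zero at the start; "torque": the same for the moment, N m; "width": opening from 0.0 (shut) to 1.0 (fully open).
Only numpy, scipy, OpenCV 4.12 (cv2) and the standard library are available. Lean on these libraries where they do the work, as an engineer would, in place of code of your own. Each camera call takes 0.05 s, during which the arm holds its last target.

## Task

Unlock the little cooling unit: put a fingertip gently on top of the collar's rim beside the blue start mark, and feel along the rim from there (anticlockwise seen from above, round the side with the display) until the fingertip comes to the hidden notch, then press the key inside the notch fully down; it stays down. Do not touch the green lid, lift nothing, and leave the tip rack, wash bottle and beaker where they stand.

Things in the scene. Friction and masses are not known exactly. Their poses are not given: they have to be found in the camera images.
- unit: White square cooling unit, 240 x 240 mm, deck 75 mm high, fixed to the bench. Origin: centre of its underside; z up; its display is on the -x face. A blue start mark (24 x 18 mm) lies on the deck at its +y side, just outside the collar that stands on the deck
- start (a point): point on top of the collar's rim, in the middle of its wall, beside the blue start mark (90 mm from the collar's axis towards the unit's +y, 105 mm above the bench); the rim is unbroken here
- centre (a point): point on the collar's axis at the height of its rim, 105 mm above the bench; axes as the unit's. The collar is a fixed round aluminium wall, mean radius 90 mm, 14 mm thick, 30 mm high; its flat top is the rim. It has been left turned by an unknown angle, and has one notch
- release (a joint): key in the notch: 0 untouched, 0.008 m fully down; about 7 N push it straight down, it stays down. Notch: 42 mm long gap in the wall, open at top, inside and outside, same metal; its middle is 70 to 155 deg from the start mark, anticlockwise from above (unit's +y, then -x, then -y). Key: 36 mm long, 13 mm wide, top 8 mm below the rim
- tip_rack: loose pipette-tip rack, red base with clear top, 85 x 115 mm, 66 mm high; origin: centre of its underside
- wash_bottle: loose white wash bottle, 68 mm across, 150 mm high; origin: centre of its underside
- beaker: loose glass beaker, 72 mm across, 85 mm high; origin: centre of its underside
- lid_mid (a point): middle of the lid's top: green disc, radius 60 mm, lying inside the collar on the same axis, 23 mm clear of the wall all round, its top 8 mm above the deck (22 mm below the rim)

How it is judged:
By the outcome, as a careful person would: the job done as asked, in the order asked, and still so for the second after the job is handed in, with the robot touching nothing.
It also fails if it takes over 69 s, if anything falls off the work surface, if the arm or the gripper's body presses on something with over 40 N, if the wrist force passes 120 N, or if a joint passes its speed limit or range.

## Working session

There is one attempt and no reset: what is moved stays moved. The work goes in short steps, Python scripts to look and compute and a tool call to move; the robot and the scene stay as the last step left them, time stands still between calls to the robot, and variables do not carry over. Pictures are saved under pics/ and viewed, and the job is handed in when it is done.

Besides the shell and the picture viewer there is one more tool, called after "Call:" by a JSON object that holds its "fn" and its "kwargs". apply_moves: Moves the arm, as the interface text tells. Its arguments: {"type":"object","properties":{"moves":{"type":"array"}},"required":["moves"]}

```bash
ls; mkdir -p pics
cat > h.py <<'E'
import numpy as np, cv2
from plant import telemetry, imaging, workorder, models, robot
def save(c,n): cv2.imwrite('pics/'+n+'.png',c['pixels'])
def pt(c,u,v,T=None):
    z=c['z_map'][int(round(v)),int(round(u))]
    K=c['K'];p=np.array([(u-K[0,2])/K[0,0]*z,-(v-K[1,2])/K[1,1]*z,-z,1])
    return ((T if T is not None else c['world_from_camera'])@p)[:3]
def cloud(c,T=None):
    z=c['z_map'];K=c['K'];v,u=np.mgrid[0:z.shape[0],0:z.shape[1]]
    P=np.stack([(u-K[0,2])/K[0,0]*z,-(v-K[1,2])/K[1,1]*z,-z,np.ones_like(z)],-1)
    return (P@(T if T is not None else c['world_from_camera']).T)[...,:3]
def st():
    s=telemetry.state()
    print('t',s['t'],'tcp',np.round(s['tcp_pos'],4),'F',np.round(s['force'],2),'T',np.round(s['torque'],2),'w',s['width']);print(np.round(s['tcp_rot'],3).tolist(), np.round(s['qpos'],1));return s
E
python3 - <<'E'
from h import *
s=st()
for n in ['scene','side']:
    c=imaging.camera(n);save(c,n+'0');print(n,c['K'].tolist(),np.round(c['world_from_camera'],3).tolist(),c.keys())
    for q in ['unit','tip_rack','wash_bottle','beaker','lid_mid','release']:
        for d in models.recognise(q,n)[:2]:
            print(q,d['score'],np.round(d['rect']),np.round(pt(c,min(639,d['rect'][0]),min(399,d['rect'][1])),3))
E
```

```text
pics
t 0.0 tcp [ 0.1762 -0.5995  0.4037] F [ 0.48 -0.54  0.6 ] T [ 0.01 -0.04 -0.01] w 0.9969715383970981
[[-0.959, -0.001, 0.282], [-0.282, 0.002, -0.959], [0.0, -1.0, -0.002]] [70.  22.   0.9 78.6 -0.4 79.5 -2.7]
scene [[388.497302623683, 0.0, 320.42984348337427], [0.0, 388.497302623683, 202.59024095456078], [0.0, 0.0, 1.0]] [[0.117, -0.813, 0.57, 1.19], [0.993, 0.092, -0.073, -0.019], [0.006, 0.574, 0.819, 0.844], [0.0, 0.0, 0.0, 1.0]] dict_keys(['pixels', 'z_map', 'K', 'world_from_camera'])
unit 0.74 [302. 193. 106.  97.] [0.627 0.008 0.081]
tip_rack 0.86 [396. 219.  57.  45.] [0.717 0.224 0.065]
wash_bottle 0.68 [216. 187.  32.  55.] [ 0.596 -0.196  0.098]
wash_bottle 0.16 [303. 192. 112.  98.] [0.625 0.01  0.083]
lid_mid 0.64 [306. 179.  52.  40.] [0.585 0.021 0.082]
release 0.39 [298. 152.  13.   9.] [0.503 0.01  0.093]
side [[497.2978754005948, 0.0, 321.67060649467163], [0.0, 497.2978754005948, 203.03601957848073], [0.0, 0.0, 1.0]] [[-0.719, 0.525, -0.454, 0.222], [-0.695, -0.538, 0.477, 0.518], [0.006, 0.659, 0.752, 0.826], [0.0, 0.0, 0.0, 1.0]] dict_keys(['pixels', 'z_map', 'K', 'world_from_camera'])
unit 0.62 [365. 242. 168. 144.] [0.546 0.059 0.082]
tip_rack 0.85 [244. 272.  72.  80.] [0.667 0.254 0.065]
wash_bottle 0.6 [435. 168.  36.  69.] [ 0.562 -0.183  0.094]
beaker 0.71 [319. 174.  34.  44.] [ 0.765 -0.042  0.033]
lid_mid 0.66 [364. 223.  62.  57.] [0.578 0.026 0.082]
lid_mid 0.24 [246. 271.  75.  81.] [0.665 0.25  0.066]
release 0.46 [408. 233.  14.  17.] [ 0.496 -0.003  0.096]
```

Run:
```python
from h import *
a=cv2.imread('pics/scene0.png');b=cv2.imread('pics/side0.png')
cv2.imwrite('pics/sc_crop.png',cv2.resize(a[120:270,180:440],None,fx=3,fy=3,interpolation=cv2.INTER_CUBIC))
cv2.imwrite('pics/si_crop.png',cv2.resize(b[120:340,200:465],None,fx=2.7,fy=2.7,interpolation=cv2.INTER_CUBIC))
```

```text
(no output)
```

View pics/sc_crop.png

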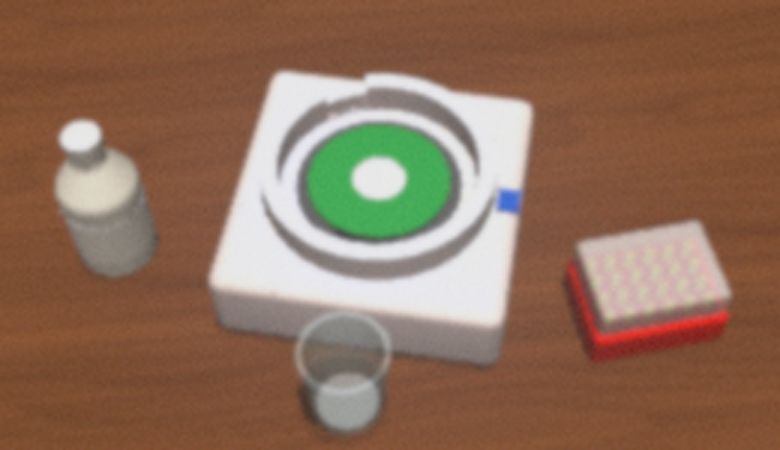

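View pics/si_crop.png

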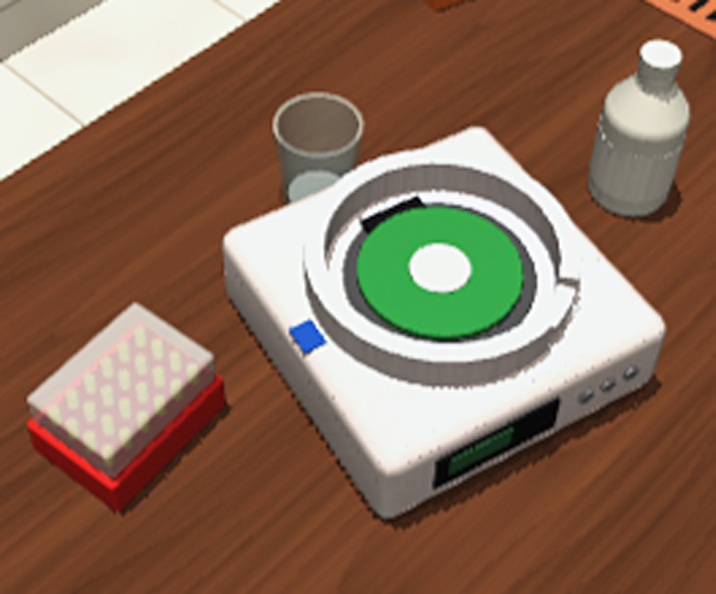

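The notch shows on the display side: near (345,100) in the scene crop and near (568,292) in the side crop. The blue mark is at (508,200) and (307,337). Next I fit the geometry.

Run:
```python
from h import *
from scipy.optimize import least_squares
for n in ['scene','side']:
    c=imaging.camera(n);P=cloud(c);im=c['pixels'].astype(int);b,g,r=im[...,0],im[...,1],im[...,2]
    G=(g>b+40)&(g>r+40)&(np.abs(P[...,2]-.083)<.015)
    B=(b>r+60)&(b>g+40)&(np.abs(P[...,2]-.077)<.02)
    gc=cv2.minEnclosingCircle((P[G][:,:2]*1000).astype(np.float32))
    print(n,'lid',np.median(P[G],0),gc,'blue',B.sum(),P[B].mean(0))
    R=(np.hypot(P[...,0]-.6,P[...,1]-.02)<.14)&(np.abs(P[...,2]-.105)<.005)
    Q=P[R]
    f=least_squares(lambda p:np.hypot(Q[:,0]-p[0],Q[:,1]-p[1])-.09,[.59,.02],loss='soft_l1',f_scale=.004)
    print('rim',f.x,len(Q),np.median(Q[:,2]))
    C=f.x; d=P[B].mean(0)[:2]-C; print('start dir',np.degrees(np.arctan2(d[1],d[0])),np.hypot(*d))
    a0=np.arctan2(d[1],d[0])
    # rim height profile
    rr=np.hypot(P[...,0]-C[0],P[...,1]-C[1]);aa=(np.degrees(np.arctan2(P[...,1]-C[1],P[...,0]-C[0])-a0))%360
    for a in range(60,175,4):
        m=(np.abs(rr-.09)<.005)&(np.abs(aa-a)<2)&(P[...,2]>.07)
        print(a,m.sum(),np.round(np.percentile(P[...,2][m],[10,50,90]),4) if m.sum() else '',end='; ')
    print()
    # unit yaw via deck
    D=(np.abs(P[...,2]-.075)<.006)&(np.hypot(P[...,0]-C[0],P[...,1]-C[1])<.18)
    rect=cv2.minAreaRect((P[D][:,:2]*1000).astype(np.float32));print('deck',rect)
```

```text
scene lid [0.58961284 0.02069072 0.08276686] ((584.8363037109375, 20.7364559173584), 60.531288146972656) blue 49 [0.61380218 0.12599489 0.07501071]
rim [0.58596279 0.0209805 ] 1130 0.10456723097149179
start dir 75.15237837212129 0.10864186161004112
60 10 [0.086  0.1036 0.1063]; 64 12 [0.0843 0.103  0.1051]; 68 9 [0.0934 0.1038 0.1061]; 72 14 [0.0752 0.1017 0.1059]; 76 19 [0.0799 0.0968 0.1057]; 80 13 [0.0801 0.1013 0.1056]; 84 12 [0.0819 0.1019 0.1057]; 88 14 [0.0816 0.0994 0.1051]; 92 15 [0.0831 0.0913 0.1051]; 96 17 [0.0883 0.1018 0.1053]; 100 14 [0.0819 0.0932 0.1051]; 104 20 [0.0822 0.098  0.1056]; 108 19 [0.0771 0.0868 0.0971]; 112 16 [0.0751 0.0893 0.0978]; 116 14 [0.0774 0.0923 0.099 ]; 120 21 [0.0761 0.0914 0.0978]; 124 12 [0.0765 0.0912 0.0983]; 128 17 [0.077  0.0894 0.0976]; 132 14 [0.0742 0.1025 0.1061]; 136 11 [0.078  0.1045 0.1056]; 140 12 [0.0756 0.1041 0.1056]; 144 12 [0.0943 0.1047 0.1063]; 148 12 [0.0967 0.1039 0.1061]; 152 10 [0.0839 0.1034 0.1059]; 156 8 [0.0955 0.1055 0.1064]; 160 6 [0.1042 0.1051 0.1068]; 164 8 [0.104  0.105  0.1071]; 168 10 [0.1025 0.105  0.1067
[... 684 characters left out ...]
054]; 100 17 [0.1013 0.1042 0.1068]; 104 14 [0.1042 0.1045 0.1055]; 108 17 [0.1036 0.1048 0.1065]; 112 3 [0.0939 0.0984 0.0989]; 116 14 [0.0823 0.0969 0.0978]; 120 17 [0.0875 0.097  0.0986]; 124 16 [0.0775 0.096  0.0971]; 128 16 [0.0952 0.0966 0.0979]; 132 13 [0.0952 0.0968 0.0977]; 136 28 [0.0951 0.0983 0.1056]; 140 15 [0.1028 0.1042 0.1055]; 144 13 [0.1034 0.1046 0.1053]; 148 15 [0.1019 0.1044 0.1062]; 152 15 [0.104  0.1053 0.1064]; 156 12 [0.1027 0.1042 0.106 ]; 160 16 [0.1032 0.1043 0.1061]; 164 11 [0.1011 0.1047 0.1058]; 168 12 [0.1039 0.1047 0.106 ]; 172 15 [0.0939 0.1041 0.1057]; 
deck ((613.1118774414062, 14.76336669921875), (236.81155395507812, 295.95208740234375), 74.3836441040039)
```

Call:
{"fn": "apply_moves", "kwargs": {"moves": [{"hand": 0, "xyz": [-15, 1, -13], "yaw": -2}, {"hand": 0, "xyz": [-43, 3, -39], "yaw": -6}, {"hand": 0, "xyz": [-77, 5, -70], "yaw": -11}, {"hand": 0, "xyz": [-111, 8, -100], "yaw": -16}, {"hand": 0, "xyz": [-145, 10, -131], "yaw": -21}, {"hand": 0, "xyz": [-179, 12, -162], "yaw": -26}, {"hand": 0, "xyz": [-213, 15, -192], "yaw": -30}, {"hand": 0, "xyz": [-247, 17, -223], "yaw": -35}, {"hand": 0, "xyz": [-281, 20, -254], "yaw": -40}, {"hand": 0, "xyz": [-315, 22, -285], "yaw": -45}, {"hand": 0, "xyz": [-348, 24, -314], "yaw": -50}, {"hand": 0, "xyz": [-370, 26, -334], "yaw": -53}]}}

```text
t: 2.3
tcp_pos: [0.4379, -0.173, 0.3789]
tcp_rot: [[-0.349, 0.001, 0.937], [-0.937, -0.0, -0.349], [-0.0, -1.0, 0.001]]
force: [0.7, 0.1, 0.2]
width: 0.001
```

Run:
```python
from h import *
s=st();R=s['tcp_rot']
print(np.degrees(np.arctan2(R[1,0],R[0,0])))
c=imaging.camera('wrist');save(c,'w1');print(np.round(c['tool_from_camera'],3).tolist())
T=np.eye(4);T[:3,:3]=R;T[:3,3]=s['tcp_pos'];T=T@c['tool_from_camera']
P=cloud(c,T)
print(np.round([P[0,0],P[0,-1],P[-1,0],P[-1,-1]],3).tolist())
```

```text
t 2.3 tcp [ 0.4379 -0.173   0.3789] F [0.66 0.07 0.22] T [-0.02  0.01  0.01] w 0.0012276229467712582
[[-0.349, 0.001, 0.937], [-0.937, -0.0, -0.349], [-0.0, -1.0, 0.001]] [ 41.8   5.2 -25.5 103.    2.3  72.3  -4.7]
-110.40348737141457
[[0.001, -0.953, -0.304, -0.077], [-0.0, 0.304, -0.953, 0.031], [1.0, 0.001, 0.0, 0.0], [0.0, 0.0, 0.0, 1.0]]
[[0.231, 0.061, -0.001], [0.749, -0.132, -0.0], [-0.032, -0.309, 0.001], [0.704, -0.583, 0.003]]
```

View pics/w1.png

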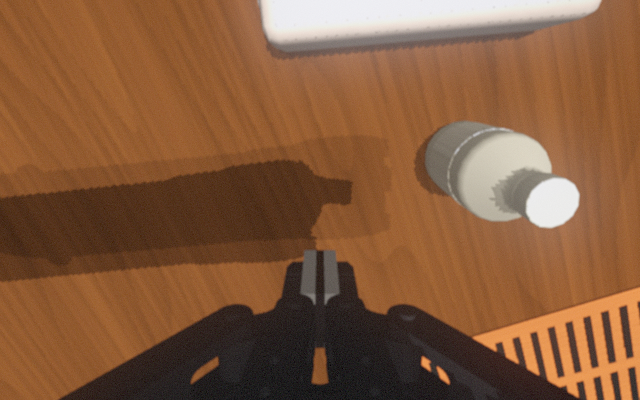

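The wrist view shows the unit's edge at the top, the bottle at (500,180), and the fingertips at (320,255). I'm moving to view the collar from above.

Call:
{"fn": "apply_moves", "kwargs": {"moves": [{"hand": 0, "xyz": [-16, 0, 11], "yaw": -4}, {"hand": 0, "xyz": [-46, 0, 32], "yaw": -10}, {"hand": 0, "xyz": [-81, 0, 56], "yaw": -18}, {"hand": 0, "xyz": [-116, 0, 80], "yaw": -26}, {"hand": 0, "xyz": [-146, 0, 101], "yaw": -32}, {"hand": 0, "xyz": [-162, 0, 112], "yaw": -34.4}, {"hand": 0, "xyz": [-162, 0, 112], "yaw": -34.4}]}}

```text
t: 3.22
tcp_pos: [0.6, -0.0623, 0.3779]
tcp_rot: [[0.24, -0.001, 0.971], [-0.971, 0.001, 0.24], [-0.001, -1.0, -0.0]]
force: [-0.5, 0.1, -0.3]
width: -0.001
```

```bash
cat > w.py <<'E'
from h import *
def wcam(n):
    s=st();R=s['tcp_rot'];print('xaz',np.degrees(np.arctan2(R[1,0],R[0,0]))%360)
    c=imaging.camera('wrist');save(c,n)
    T=np.eye(4);T[:3,:3]=R;T[:3,3]=s['tcp_pos'];T=T@c['tool_from_camera']
    return s,c,T
E
python3 - <<'E'
from w import *
from scipy.optimize import least_squares
s,c,T=wcam('w2');P=cloud(c,T)
im=c['pixels'].astype(int);b,g,r=im[...,0],im[...,1],im[...,2]
B=(b>r+60)&(b>g+40)&(np.abs(P[...,2]-.077)<.02)
G=(g>b+40)&(g>r+40)&(np.abs(P[...,2]-.083)<.015)
print('blue',P[B].mean(0),'lid',cv2.minEnclosingCircle((P[G][:,:2]*1000).astype(np.float32)))
Rm=(np.hypot(P[...,0]-.585,P[...,1]-.02)<.12)&(np.abs(P[...,2]-.105)<.004);Q=P[Rm]
f=least_squares(lambda p:np.hypot(Q[:,0]-p[0],Q[:,1]-p[1])-.09,[.585,.02],loss='soft_l1',f_scale=.004)
print('rim',f.x,len(Q),np.median(Q[:,2]));C=f.x
d=P[B].mean(0)[:2]-C;print('start az',np.degrees(np.arctan2(d[1],d[0])))
rr=np.hypot(P[...,0]-C[0],P[...,1]-C[1]);aa=(np.degrees(np.arctan2(P[...,1]-C[1],P[...,0]-C[0])))%360
for a in range(150,240,2):
    m=(np.abs(rr-.09)<.004)&(np.abs(aa-a)<1)&(P[...,2]>.07)
    print(a,m.sum(),np.round(np.percentile(P[...,2][m],[10,50,90]),3) if m.sum() else '',end='; ')
E
```

```text
t 3.225 tcp [ 0.6    -0.0623  0.3779] F [-0.55  0.08 -0.3 ] T [ 0.04  0.05 -0.02] w -0.0014615435208751586
[[0.24, -0.001, 0.971], [-0.971, 0.001, 0.24], [-0.001, -1.0, -0.0]] [ 27.7  23.5 -33.5  83.3  13.   77.1   7.3]
xaz 283.8784204799564
blue [nan nan nan] lid ((584.8032836914062, 21.968034744262695), 60.73621368408203)
rim [0.5844298  0.02081974] 11194 0.10477916904045943
start az nan
150 0 ; 152 0 ; 154 0 ; 156 0 ; 158 0 ; 160 0 ; 162 0 ; 164 0 ; 166 28 [0.104 0.105 0.105]; 168 77 [0.104 0.105 0.106]; 170 74 [0.104 0.105 0.106]; 172 75 [0.104 0.105 0.106]; 174 75 [0.104 0.105 0.106]; 176 75 [0.104 0.105 0.106]; 178 73 [0.104 0.105 0.105]; 180 69 [0.104 0.105 0.106]; 182 47 [0.077 0.096 0.104]; 184 68 [0.096 0.097 0.097]; 186 69 [0.096 0.097 0.098]; 188 63 [0.096 0.097 0.098]; 190 65 [0.096 0.097 0.098]; 192 67 [0.096 0.097 0.098]; 194 62 [0.096 0.097 0.098]; 196 60 [0.096 0.097 0.098]; 198 63 [0.096 0.097 0.098]; 200 62 [0.096 0.097 0.098]; 202 61 [0.096 0.097 0.098]; 204 56 [0.096 0.097 0.098]; 206 44 [0.077 0.096 0.098]; 208 52 [0.104 0.105 0.106]; 210 63 [0.104 0.105 0.106]; 212 60 [0.104 0.105 0.106]; 214 57 [0.104 0.105 0.106]; 216 57 [0.104 0.105 0.106]; 218 57 [0.104 0.105 0.106]; 220 54 [0.104 0.105 0.106]; 222 57 [0.104 0.105 0.106]; 224 54 [0.104 0.105 0.106]; 226 54 [0.104 0.105 0.105]; 228 53 [0.104 0.105 0.106]; 230 55 [0.104 0.105 0.106]; 232 56 [0.104 0.105 0.106]; 234 52 [0.104 0.105 0.106]; 236 56 [0.104 0.105 0.106]; 238 48 [0.104 0.105 0.106]; <stdin>:7: RuntimeWarning: Mean of empty slice.
  ret = um.true_divide(
<stdin>:11: RuntimeWarning: Mean of empty slice.
```

View pics/w2.png

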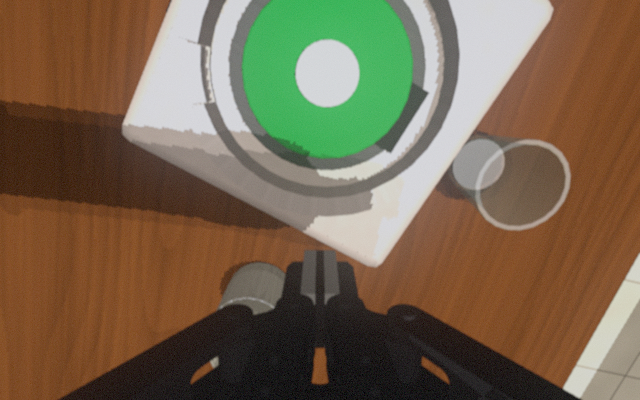

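The wrist depth gives the collar centre at (0.5846, 0.0212) and the rim at 0.105 m. The notch spans about az 181 to 207°, with its middle at about 194°, which is 120° from the mark. I'm moving to just above the start point.

Call:
{"fn": "apply_moves", "kwargs": {"moves": [{"hand": 0, "xyz": [-20, 0, 6], "yaw": 0}, {"hand": 0, "xyz": [-60, 5, 18], "yaw": 0}, {"hand": 0, "xyz": [-105, 15, 32], "yaw": 0}, {"hand": 0, "xyz": [-143, 30, 44], "yaw": 0}, {"hand": 0, "xyz": [-163, 50, 50], "yaw": 0}, {"hand": 0, "xyz": [-163, 70, 50], "yaw": 0}, {"hand": 0, "xyz": [-163, 80, 50], "yaw": 0}, {"hand": 0, "xyz": [-163, 85, 50], "yaw": 0}, {"hand": 0, "xyz": [-163, 85, 50], "yaw": 0}]}}

```text
t: 4.4
tcp_pos: [0.6087, 0.1072, 0.2941]
tcp_rot: [[0.237, 0.0, 0.971], [-0.971, -0.0, 0.237], [0.0, -1.0, 0.0]]
force: [0.4, -1.1, -0.1]
width: -0.001
```

Run:
```python
from w import *
s,c,T=wcam('w3')
c=imaging.camera('side');save(c,'s3')
cv2.imwrite('pics/s3c.png',cv2.resize(c['pixels'][80:340,200:465],None,fx=2.2,fy=2.2))
P=cloud(c);im=c['pixels'].astype(int);b,g,r=im[...,0],im[...,1],im[...,2]
v,u=np.where((b>r+60)&(b>g+40));print(len(u),u.mean() if len(u) else '',v.mean() if len(u) else '')
```

```text
t 4.4 tcp [0.6087 0.1072 0.2941] F [ 0.41 -1.13 -0.14] T [ 0.    0.05 -0.03] w -0.0011109127713828748
[[0.237, 0.0, 0.971], [-0.971, -0.0, 0.237], [0.0, -1.0, 0.0]] [ 12.4  29.5 -35.1  87.   17.7  69.1 -11.8]
xaz 283.7235352366903
208 201.21634615384616 268.50961538461536
```

View pics/s3c.png

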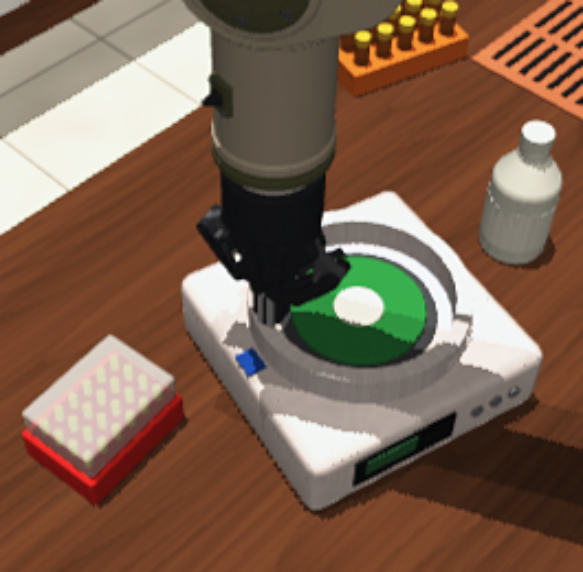

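View pics/w3.png

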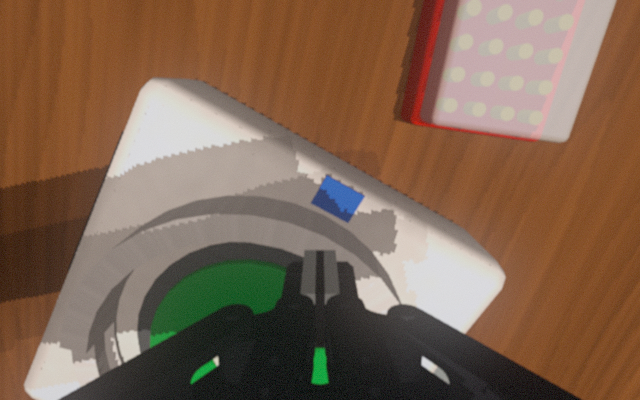

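The wrist view shows the blue mark at (338,198) and the fingertips over the rim at (320,255). I'll measure the mark's azimuth from this frame.

Run:
```python
from w import *
s,c,T=wcam('w3b');P=cloud(c,T)
im=c['pixels'].astype(int);b,g,r=im[...,0],im[...,1],im[...,2]
B=(b>r+50)&(b>g+35)&(np.abs(P[...,2]-.077)<.02)
C=np.array([.5846,.0212]);m=P[B].mean(0);d=m[:2]-C
print(B.sum(),m,np.degrees(np.arctan2(d[1],d[0])),np.hypot(*d))
print(cv2.minAreaRect((P[B][:,:2]*1000).astype(np.float32)))
# tip thickness: depth of pads
print(np.round([P[270,310],P[270,330],P[255,320]],3).tolist())
v,u=np.where(c['z_map']*0+1>0)
m=(P[...,2]<.16)&(P[...,2]>.11)&(np.hypot(P[...,0]-.6087,P[...,1]-.1072)<.04)
Q=P[m]-np.array([.6087,.1072,0]);R=s['tcp_rot'];L=Q@np.stack([R[:,0],R[:,2],[0,0,1]],1);print(m.sum(),L.min(0),L.max(0))
```

```text
t 4.5 tcp [0.6089 0.1074 0.2945] F [ 0.6  -0.66  0.89] T [0.03 0.01 0.01] w -0.0033081034389190658
[[0.238, 0.001, 0.971], [-0.971, 0.0, 0.238], [0.0, -1.0, 0.001]] [ 12.4  29.5 -35.1  86.9  17.7  69.1 -11.8]
xaz 283.7419404833923
1254 [0.61403092 0.12656899 0.07582289] 74.39426577231085 0.10940202530634811
((614.0115356445312, 126.24652862548828), (17.467042922973633, 23.784740447998047), 74.81475067138672)
[[0.603, 0.116, 0.142], [0.61, 0.118, 0.143], [0.607, 0.117, 0.13]]
3294 [-0.01129985 -0.01327757  0.12234244] [0.01218889 0.01399343 0.15997613]
```

Call:
{"fn": "apply_moves", "kwargs": {"moves": [{"hand": 0, "xyz": [0, 3, 0], "yaw": 0}, {"hand": 0, "xyz": [0, 7, 0], "yaw": 0}, {"hand": 0, "xyz": [0, 10, 0], "yaw": 0}, {"hand": 0, "xyz": [0, 12, 0], "yaw": 0}, {"hand": 0, "xyz": [0, 13, 0], "yaw": 0}, {"hand": 0, "xyz": [0, 13.5, 0], "yaw": 0}, {"hand": 0, "xyz": [0, 14, 0], "yaw": 0}]}}

```text
t: 5.42
tcp_pos: [0.6087, 0.1076, 0.2798]
tcp_rot: [[0.238, 0.0, 0.971], [-0.971, 0.0, 0.238], [-0.0, -1.0, 0.0]]
force: [0.1, 0.3, 0.2]
width: 0.002
```

Call:
{"fn": "apply_moves", "kwargs": {"moves": [{"hand": 0, "xyz": [0, 0.5, 0], "yaw": 0}, {"hand": 0, "xyz": [0, 1, 0], "yaw": 0}, {"hand": 0, "xyz": [0, 1, 0], "yaw": 0}]}}

```text
t: 5.8
tcp_pos: [0.6087, 0.1075, 0.2787]
tcp_rot: [[0.238, -0.0, 0.971], [-0.971, 0.0, 0.238], [-0.0, -1.0, 0.0]]
force: [0.2, 0.6, -0.1]
width: -0.005
```

Call:
{"fn": "apply_moves", "kwargs": {"moves": [{"hand": 0, "xyz": [0, 0.5, 0], "yaw": 0}, {"hand": 0, "xyz": [0, 0.5, 0], "yaw": 0}]}}

```text
t: 6.05
tcp_pos: [0.6087, 0.1076, 0.2786]
tcp_rot: [[0.238, 0.0, 0.971], [-0.971, 0.0, 0.238], [0.0, -1.0, 0.0]]
force: [-1.7, -0.1, 4.8]
width: -0.002
```

Call:
{"fn": "apply_moves", "kwargs": {"moves": [{"hand": 0, "xyz": [0, 0.5, 0], "yaw": 0}, {"hand": 0, "xyz": [0, 0.5, 0], "yaw": 0}]}}

```text
t: 6.3
tcp_pos: [0.6086, 0.1076, 0.2786]
tcp_rot: [[0.238, 0.001, 0.971], [-0.971, -0.0, 0.238], [0.0, -1.0, 0.0]]
force: [-3.8, -1.4, 7.7]
width: 0.001
```

Contact at TCP z = 0.2786 m, as expected for the rim height. The force is about 5 to 8 N and stiffness about 7 N/mm. I'll compute the arc table next.

Run:
```python
import numpy as np
az=np.radians(283.75);X=np.array([np.cos(az),np.sin(az)]);Z=np.array([-np.sin(az),np.cos(az)])
C=np.array([584.6,21.2]);f=lambda a:C+90*np.array([np.cos(np.radians(a)),np.sin(np.radians(a))])
def seg(a0,angs):
    print(a0,[[round(float(v@X),1),round(float(v@Z),1)] for v in (f(a)-f(a0) for a in angs)])
seg(74.5,np.arange(75,99,2))
seg(97,np.arange(99,122,2))
seg(121,np.arange(123,146,2))
seg(145,np.arange(147,162,2))
seg(161,np.arange(162.5,174,1.5))
seg(173,np.arange(174,180))
for a in range(179,201,3): seg(a,[a+1,a+2,a+3])
```

```text
74.5 [[-0.4, -0.7], [-1.8, -3.5], [-3.2, -6.3], [-4.5, -9.2], [-5.6, -12.1], [-6.7, -15.0], [-7.7, -18.0], [-8.5, -21.1], [-9.3, -24.1], [-9.9, -27.2], [-10.4, -30.3], [-10.9, -33.4]]
97 [[-0.3, -3.1], [-0.5, -6.3], [-0.6, -9.4], [-0.6, -12.5], [-0.5, -15.7], [-0.2, -18.8], [0.1, -21.9], [0.5, -25.0], [1.1, -28.1], [1.8, -31.2], [2.5, -34.3], [3.4, -37.3]]
121 [[1.0, -3.0], [2.1, -5.9], [3.3, -8.8], [4.6, -11.7], [5.9, -14.5], [7.4, -17.3], [9.0, -20.0], [10.7, -22.7], [12.5, -25.3], [14.3, -27.8], [16.3, -30.3], [18.3, -32.7]]
145 [[2.1, -2.3], [4.3, -4.6], [6.6, -6.7], [8.9, -8.8], [11.3, -10.8], [13.8, -12.8], [16.4, -14.6], [19.0, -16.4]]
161 [[2.0, -1.2], [4.0, -2.4], [6.1, -3.6], [8.2, -4.7], [10.3, -5.7], [12.4, -6.7], [14.6, -7.6], [16.8, -8.5]]
173 [[1.5, -0.5], [3.0, -1.1], [4.4, -1.6], [5.9, -2.0], [7.5, -2.5], [9.0, -2.9]]
179 [[1.5, -0.4], [3.1, -0.7], [4.6, -1.1]]
182 [[1.5, -0.3], [3.1, -0.6], [4.6, -0.8]]
185 [[1.6, -0.2], [3.1, -0.4], [4.7, -0.6]]
188 [[1.6, -0.1], [3.1, -0.3], [4.7, -0.3]]
191 [[1.6, -0.1], [3.1, -0.1], [4.7, -0.1]]
194 [[1.6, 0.0], [3.1, 0.1], [4.7, 0.1]]
197 [[1.6, 0.1], [3.1, 0.2], [4.7, 0.4]]
200 [[1.6, 0.2], [3.1, 0.4], [4.7, 0.6]]
```

Start sliding, with the command lifted 0.3 mm to ease the force. I'll do a short segment first to check it.

Call:
{"fn": "apply_moves", "kwargs": {"moves": [{"hand": 0, "xyz": [0, -0.3, 0], "yaw": 0}, {"hand": 0, "xyz": [-0.4, -0.3, -0.7], "yaw": 0}, {"hand": 0, "xyz": [-1.8, -0.3, -3.5], "yaw": 0}, {"hand": 0, "xyz": [-3.2, -0.3, -6.3], "yaw": 0}, {"hand": 0, "xyz": [-4.5, -0.3, -9.2], "yaw": 0}]}}

```text
t: 6.92
tcp_pos: [0.5989, 0.1098, 0.2786]
tcp_rot: [[0.238, 0.002, 0.971], [-0.971, 0.0, 0.238], [0.0, -1.0, 0.002]]
force: [3.9, -0.7, 4.8]
width: 0.002
```

Call:
{"fn": "apply_moves", "kwargs": {"moves": [{"hand": 0, "xyz": [-1.1, 0, -2.9], "yaw": 0}, {"hand": 0, "xyz": [-2.2, 0, -5.8], "yaw": 0}, {"hand": 0, "xyz": [-3.2, 0, -8.8], "yaw": 0}, {"hand": 0, "xyz": [-4.0, 0, -11.9], "yaw": 0}, {"hand": 0, "xyz": [-4.8, 0, -14.9], "yaw": 0}, {"hand": 0, "xyz": [-5.4, 0, -18.0], "yaw": 0}, {"hand": 0, "xyz": [-5.9, 0, -21.1], "yaw": 0}, {"hand": 0, "xyz": [-6.4, 0, -24.2], "yaw": 0}]}}

```text
t: 7.92
tcp_pos: [0.5737, 0.1106, 0.2786]
tcp_rot: [[0.238, 0.002, 0.971], [-0.971, 0.001, 0.238], [-0.0, -1.0, 0.002]]
force: [3.7, 0.9, 6.1]
width: -0.0
```

```bash
cat > chk.py <<'E'
from h import *
s=st();d=s['tcp_pos'][:2]-np.array([.5846,.0212]);print('az',np.degrees(np.arctan2(d[1],d[0]))%360,'r',np.hypot(*d));
E
python3 chk.py
```

```text
t 7.925 tcp [0.5737 0.1106 0.2786] F [3.72 0.87 6.13] T [ 0.09 -0.8  -0.07] w -0.0003654525512993042
[[0.238, 0.002, 0.971], [-0.971, 0.001, 0.238], [-0.0, -1.0, 0.002]] [ 13.5  26.5 -36.   93.5  16.8  65.4 -12.8]
az 96.92379926034499 r 0.09003426087288133
```

The slide tracks well: 96.9°, r = 90.0 mm, about 6 N. I'll continue.

Call:
{"fn": "apply_moves", "kwargs": {"moves": [{"hand": 0, "xyz": [-0.3, 0, -3.1], "yaw": 0}, {"hand": 0, "xyz": [-0.5, 0, -6.3], "yaw": 0}, {"hand": 0, "xyz": [-0.6, 0, -9.4], "yaw": 0}, {"hand": 0, "xyz": [-0.6, 0, -12.5], "yaw": 0}, {"hand": 0, "xyz": [-0.5, 0, -15.7], "yaw": 0}, {"hand": 0, "xyz": [-0.2, 0, -18.8], "yaw": 0}, {"hand": 0, "xyz": [0.1, 0, -21.9], "yaw": 0}, {"hand": 0, "xyz": [0.5, 0, -25.0], "yaw": 0}, {"hand": 0, "xyz": [1.1, 0, -28.1], "yaw": 0}, {"hand": 0, "xyz": [1.8, 0, -31.2], "yaw": 0}, {"hand": 0, "xyz": [2.5, 0, -34.3], "yaw": 0}, {"hand": 0, "xyz": [3.4, 0, -37.3], "yaw": 0}]}}

```text
t: 9.43
tcp_pos: [0.5382, 0.0988, 0.2786]
tcp_rot: [[0.239, 0.002, 0.971], [-0.971, 0.001, 0.239], [-0.001, -1.0, 0.002]]
force: [2.3, 0.3, 5.1]
width: -0.002
```

Call:
{"fn": "apply_moves", "kwargs": {"moves": [{"hand": 0, "xyz": [1.0, 0, -3.0], "yaw": 0}, {"hand": 0, "xyz": [2.1, 0, -5.9], "yaw": 0}, {"hand": 0, "xyz": [3.3, 0, -8.8], "yaw": 0}, {"hand": 0, "xyz": [4.6, 0, -11.7], "yaw": 0}, {"hand": 0, "xyz": [5.9, 0, -14.5], "yaw": 0}, {"hand": 0, "xyz": [7.4, 0, -17.3], "yaw": 0}, {"hand": 0, "xyz": [9.0, 0, -20.0], "yaw": 0}, {"hand": 0, "xyz": [10.7, 0, -22.7], "yaw": 0}, {"hand": 0, "xyz": [12.5, 0, -25.3], "yaw": 0}, {"hand": 0, "xyz": [14.3, 0, -27.8], "yaw": 0}, {"hand": 0, "xyz": [16.3, 0, -30.3], "yaw": 0}, {"hand": 0, "xyz": [18.3, 0, -32.7], "yaw": 0}]}}

```text
t: 10.92
tcp_pos: [0.5108, 0.0736, 0.2785]
tcp_rot: [[0.239, 0.001, 0.971], [-0.971, 0.002, 0.239], [-0.001, -1.0, 0.002]]
force: [2.3, 3.1, 5.6]
width: -0.005
```

```bash
python3 chk.py
```

```text
t 10.925 tcp [0.5108 0.0736 0.2785] F [2.26 3.11 5.63] T [ 0.62 -0.49  0.02] w -0.004540295978580029
[[0.239, 0.001, 0.971], [-0.971, 0.002, 0.239], [-0.001, -1.0, 0.002]] [ 19.9  18.4 -37.4 103.8  12.5  61.8  -8.1]
az 144.61707844967665 r 0.09054303399200513
```

Call:
{"fn": "apply_moves", "kwargs": {"moves": [{"hand": 0, "xyz": [2.1, 0, -2.3], "yaw": 0}, {"hand": 0, "xyz": [4.3, 0, -4.6], "yaw": 0}, {"hand": 0, "xyz": [6.6, 0, -6.7], "yaw": 0}, {"hand": 0, "xyz": [8.9, 0, -8.8], "yaw": 0}, {"hand": 0, "xyz": [11.3, 0, -10.8], "yaw": 0}, {"hand": 0, "xyz": [13.8, 0, -12.8], "yaw": 0}, {"hand": 0, "xyz": [16.4, 0, -14.6], "yaw": 0}, {"hand": 0, "xyz": [19.0, 0, -16.4], "yaw": 0}]}}

```text
t: 11.92
tcp_pos: [0.4994, 0.0515, 0.2785]
tcp_rot: [[0.24, 0.001, 0.971], [-0.971, 0.002, 0.24], [-0.002, -1.0, 0.002]]
force: [1.1, 4.2, 7.2]
width: 0.003
```

Call:
{"fn": "apply_moves", "kwargs": {"moves": [{"hand": 0, "xyz": [2.0, 0, -1.2], "yaw": 0}, {"hand": 0, "xyz": [4.0, 0, -2.4], "yaw": 0}, {"hand": 0, "xyz": [6.1, 0, -3.6], "yaw": 0}, {"hand": 0, "xyz": [8.2, 0, -4.7], "yaw": 0}, {"hand": 0, "xyz": [10.3, 0, -5.7], "yaw": 0}, {"hand": 0, "xyz": [12.4, 0, -6.7], "yaw": 0}, {"hand": 0, "xyz": [14.6, 0, -7.6], "yaw": 0}, {"hand": 0, "xyz": [16.8, 0, -8.5], "yaw": 0}]}}

```text
t: 12.92
tcp_pos: [0.4951, 0.0335, 0.2785]
tcp_rot: [[0.24, 0.001, 0.971], [-0.971, 0.002, 0.24], [-0.002, -1.0, 0.001]]
force: [0.8, 4.0, 6.4]
width: -0.003
```

Call:
{"fn": "apply_moves", "kwargs": {"moves": [{"hand": 0, "xyz": [1.5, 0, -0.5], "yaw": 0}, {"hand": 0, "xyz": [3.0, 0, -1.1], "yaw": 0}, {"hand": 0, "xyz": [4.4, 0, -1.6], "yaw": 0}, {"hand": 0, "xyz": [5.9, 0, -2.0], "yaw": 0}, {"hand": 0, "xyz": [7.5, 0, -2.5], "yaw": 0}, {"hand": 0, "xyz": [9.0, 0, -2.9], "yaw": 0}]}}

```text
t: 13.68
tcp_pos: [0.4943, 0.0243, 0.2785]
tcp_rot: [[0.24, 0.001, 0.971], [-0.971, 0.002, 0.24], [-0.002, -1.0, 0.001]]
force: [0.6, 4.0, 6.4]
width: 0.004
```

```bash
python3 chk.py
```

```text
t 13.675 tcp [0.4943 0.0243 0.2785] F [0.6  4.03 6.41] T [ 1.16 -0.07  0.06] w 0.0038244582732320184
[[0.24, 0.001, 0.971], [-0.971, 0.002, 0.24], [-0.002, -1.0, 0.001]] [ 25.4  15.6 -36.6 106.9  10.4  60.9  -1.3]
az 178.06117237390092 r 0.09033712585380407
```

Call:
{"fn": "apply_moves", "kwargs": {"moves": [{"hand": 0, "xyz": [1.5, 0, -0.4], "yaw": 0}, {"hand": 0, "xyz": [3.1, 0, -0.7], "yaw": 0}, {"hand": 0, "xyz": [4.6, 0, -1.1], "yaw": 0}]}}

```text
t: 14.05
tcp_pos: [0.4943, 0.0195, 0.2785]
tcp_rot: [[0.24, 0.001, 0.971], [-0.971, 0.002, 0.24], [-0.002, -1.0, 0.001]]
force: [0.6, 5.1, 7.9]
width: 0.001
```

Call:
{"fn": "apply_moves", "kwargs": {"moves": [{"hand": 0, "xyz": [1.5, 0, -0.3], "yaw": 0}, {"hand": 0, "xyz": [3.1, 0, -0.6], "yaw": 0}, {"hand": 0, "xyz": [4.6, 0, -0.8], "yaw": 0}]}}

```text
t: 14.42
tcp_pos: [0.4946, 0.0148, 0.2784]
tcp_rot: [[0.24, 0.0, 0.971], [-0.971, 0.002, 0.24], [-0.002, -1.0, 0.001]]
force: [-0.4, 5.4, 7.9]
width: -0.002
```

Call:
{"fn": "apply_moves", "kwargs": {"moves": [{"hand": 0, "xyz": [1.6, 0, -0.2], "yaw": 0}, {"hand": 0, "xyz": [3.1, 0, -0.4], "yaw": 0}, {"hand": 0, "xyz": [4.7, 0, -0.6], "yaw": 0}]}}

```text
t: 14.8
tcp_pos: [0.4947, 0.0087, 0.2775]
tcp_rot: [[0.239, -0.002, 0.971], [-0.971, 0.0, 0.239], [-0.001, -1.0, -0.001]]
force: [-0.5, 0.3, 0.4]
width: 0.003
```

```bash
python3 chk.py
```

```text
t 14.8 tcp [0.4947 0.0087 0.2775] F [-0.48  0.34  0.44] T [-0.01 -0.   -0.02] w 0.003268968441509098
[[0.239, -0.002, 0.971], [-0.971, 0.0, 0.239], [-0.001, -1.0, -0.001]] [ 26.7  15.6 -36.  106.9  10.4  60.9   0.5]
az 187.940979040181 r 0.0907368527576489
```

The force fell to zero and the fingertip dropped at az 188°. That puts the near edge at about 181° and the notch middle at about 194.3°, matching the camera. I'm centring in the notch, then pressing in stages.

Call:
{"fn": "apply_moves", "kwargs": {"moves": [{"hand": 0, "xyz": [2.5, 0, 0], "yaw": 0}, {"hand": 0, "xyz": [5, 0, 0.1], "yaw": 0}, {"hand": 0, "xyz": [7.5, 0, 0.2], "yaw": 0}, {"hand": 0, "xyz": [10.0, 0, 0.3], "yaw": 0}, {"hand": 0, "xyz": [10.0, 0, 0.3], "yaw": 0}]}}

```text
t: 15.42
tcp_pos: [0.4981, -0.0017, 0.278]
tcp_rot: [[0.238, -0.0, 0.971], [-0.971, 0.0, 0.238], [-0.0, -1.0, 0.0]]
force: [-0.1, 0.6, -0.8]
width: -0.0
```

Call:
{"fn": "apply_moves", "kwargs": {"moves": [{"hand": 0, "xyz": [0, 1.5, 0], "yaw": 0}, {"hand": 0, "xyz": [0, 3, 0], "yaw": 0}, {"hand": 0, "xyz": [0, 4.5, 0], "yaw": 0}, {"hand": 0, "xyz": [0, 6, 0], "yaw": 0}, {"hand": 0, "xyz": [0, 6, 0], "yaw": 0}]}}

```text
t: 16.05
tcp_pos: [0.498, -0.0014, 0.2719]
tcp_rot: [[0.238, -0.0, 0.971], [-0.971, 0.0, 0.238], [-0.0, -1.0, -0.0]]
force: [-0.3, 1.0, 0.3]
width: -0.0
```

Call:
{"fn": "apply_moves", "kwargs": {"moves": [{"hand": 0, "xyz": [0, 1, 0], "yaw": 0}, {"hand": 0, "xyz": [0, 2, 0], "yaw": 0}, {"hand": 0, "xyz": [0, 2, 0], "yaw": 0}]}}

```text
t: 16.42
tcp_pos: [0.4981, -0.0014, 0.2702]
tcp_rot: [[0.238, 0.0, 0.971], [-0.971, -0.0, 0.238], [0.0, -1.0, 0.0]]
force: [-1.2, 0.1, 4.1]
width: 0.003
```

Key contact at TCP z = 0.2702 m, 8.4 mm below the rim. Pressing down.

Call:
{"fn": "apply_moves", "kwargs": {"moves": [{"hand": 0, "xyz": [0, 1, 0], "yaw": 0}, {"hand": 0, "xyz": [0, 2, 0], "yaw": 0}, {"hand": 0, "xyz": [0, 3, 0], "yaw": 0}, {"hand": 0, "xyz": [0, 4, 0], "yaw": 0}, {"hand": 0, "xyz": [0, 5, 0], "yaw": 0}, {"hand": 0, "xyz": [0, 5, 0], "yaw": 0}]}}

```text
t: 17.18
tcp_pos: [0.4981, -0.0014, 0.2653]
tcp_rot: [[0.238, 0.0, 0.971], [-0.971, -0.0, 0.238], [0.0, -1.0, 0.0]]
force: [-1.7, -0.2, 5.4]
width: 0.001
```

Call:
{"fn": "apply_moves", "kwargs": {"moves": [{"hand": 0, "xyz": [0, 1, 0], "yaw": 0}, {"hand": 0, "xyz": [0, 2, 0], "yaw": 0}, {"hand": 0, "xyz": [0, 3, 0], "yaw": 0}, {"hand": 0, "xyz": [0, 3, 0], "yaw": 0}]}}

```text
t: 17.68
tcp_pos: [0.4981, -0.0014, 0.2624]
tcp_rot: [[0.238, 0.0, 0.971], [-0.971, -0.0, 0.238], [0.0, -1.0, 0.0]]
force: [-2.6, -0.7, 6.0]
width: -0.001
```

Call:
{"fn": "apply_moves", "kwargs": {"moves": [{"hand": 0, "xyz": [0, 0.5, 0], "yaw": 0}, {"hand": 0, "xyz": [0, 1, 0], "yaw": 0}, {"hand": 0, "xyz": [0, 1, 0], "yaw": 0}]}}

```text
t: 18.05
tcp_pos: [0.4981, -0.0013, 0.2621]
tcp_rot: [[0.238, 0.0, 0.971], [-0.971, -0.001, 0.238], [0.001, -1.0, 0.0]]
force: [-6.4, 0.2, 14.6]
width: -0.005
```

Call:
{"fn": "apply_moves", "kwargs": {"moves": [{"hand": 0, "xyz": [0, 0.5, 0], "yaw": 0}, {"hand": 0, "xyz": [0, 1, 0], "yaw": 0}, {"hand": 0, "xyz": [0, 1, 0], "yaw": 0}, {"hand": 0, "xyz": [0, 1, 0], "yaw": 0}]}}

```text
t: 18.55
tcp_pos: [0.4981, -0.0013, 0.2618]
tcp_rot: [[0.238, 0.001, 0.971], [-0.971, -0.001, 0.238], [0.001, -1.0, 0.0]]
force: [-9.7, -0.4, 22.3]
width: -0.003
```

The key is bottomed: about 8.3 mm of travel, and the force rises sharply against the stop. Retracting straight up.

Call:
{"fn": "apply_moves", "kwargs": {"moves": [{"hand": 0, "xyz": [0, -2, 0], "yaw": 0}, {"hand": 0, "xyz": [0, -6, 0], "yaw": 0}, {"hand": 0, "xyz": [0, -13, 0], "yaw": 0}, {"hand": 0, "xyz": [0, -24, 0], "yaw": 0}, {"hand": 0, "xyz": [0, -40, 0], "yaw": 0}, {"hand": 0, "xyz": [0, -60, 0], "yaw": 0}, {"hand": 0, "xyz": [0, -80, 0], "yaw": 0}, {"hand": 0, "xyz": [0, -100, 0], "yaw": 0}, {"hand": 0, "xyz": [20, -112, 0], "yaw": 0}, {"hand": 0, "xyz": [50, -116, 0], "yaw": 0}, {"hand": 0, "xyz": [70, -116, 0], "yaw": 0}, {"hand": 0, "xyz": [70, -116, 0], "yaw": 0}]}}

```text
t: 20.05
tcp_pos: [0.5147, -0.071, 0.376]
tcp_rot: [[0.235, -0.0, 0.972], [-0.972, 0.0, 0.235], [-0.0, -1.0, -0.0]]
force: [-0.1, -0.1, -0.4]
width: -0.001
```

Run:
```python
from w import *
s,c,T=wcam('w5');P=cloud(c,T);C=np.array([.5846,.0212])
rr=np.hypot(P[...,0]-C[0],P[...,1]-C[1]);aa=(np.degrees(np.arctan2(P[...,1]-C[1],P[...,0]-C[0])))%360
for a in range(172,216,2):
    m=(np.abs(rr-.09)<.004)&(np.abs(aa-a)<1)&(P[...,2]>.07)
    print(a,m.sum(),np.round(np.percentile(P[...,2][m],[10,50,90]),3) if m.sum() else '',end='; ')
print()
for n in ['scene','side']:
    c=imaging.camera(n);save(c,n+'5')
    for q in ['tip_rack','wash_bottle','beaker','lid_mid']:
        for d in models.recognise(q,n)[:1]: print(n,q,d['score'],np.round(d['rect']))
st()
```

```text
t 20.05 tcp [ 0.5147 -0.071   0.376 ] F [-0.08 -0.13 -0.44] T [ 0.06 -0.02 -0.01] w -0.0013982701760770402
[[0.235, -0.0, 0.972], [-0.972, 0.0, 0.235], [-0.0, -1.0, -0.0]] [ 33.4  12.6 -33.6  96.3   7.2  73.3  12. ]
xaz 283.60334672447914
172 76 [0.104 0.105 0.106]; 174 69 [0.104 0.105 0.106]; 176 71 [0.104 0.105 0.106]; 178 72 [0.104 0.105 0.106]; 180 68 [0.104 0.105 0.106]; 182 80 [0.077 0.089 0.105]; 184 59 [0.088 0.089 0.09 ]; 186 59 [0.088 0.089 0.089]; 188 59 [0.088 0.089 0.09 ]; 190 59 [0.088 0.089 0.09 ]; 192 1077 [0.345 0.345 0.345]; 194 59 [0.088 0.089 0.09 ]; 196 60 [0.088 0.089 0.089]; 198 56 [0.088 0.089 0.09 ]; 200 53 [0.088 0.089 0.09 ]; 202 54 [0.088 0.089 0.09 ]; 204 52 [0.088 0.089 0.09 ]; 206 34 [0.088 0.089 0.09 ]; 208 99 [0.079 0.102 0.105]; 210 58 [0.104 0.105 0.106]; 212 56 [0.104 0.105 0.106]; 214 57 [0.104 0.105 0.106]; 
scene tip_rack 0.83 [396. 216.  58.  43.]
scene wash_bottle 0.67 [218. 187.  33.  53.]
scene beaker 0.8 [293. 246.  32.  39.]
scene lid_mid 0.81 [305. 180.  52.  42.]
side tip_rack 0.82 [244. 270.  76.  84.]
side wash_bottle 0.91 [437. 175.  39.  58.]
side beaker 0.82 [318. 176.  34.  46.]
side lid_mid 0.64 [364. 222.  61.  57.]
t 20.6 tcp [ 0.5147 -0.0692  0.376 ] F [ 0.33 -0.23 -0.33] T [ 0.   -0.04 -0.01] w 0.0029522847221010802
[[0.239, 0.0, 0.971], [-0.971, 0.0, 0.239], [-0.0, -1.0, 0.0]] [ 33.3  12.6 -33.7  96.3   7.3  73.3  12. ]
```

View pics/w5.png

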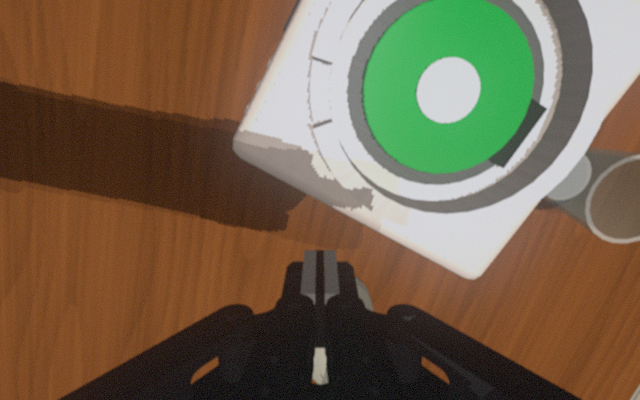

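View pics/side5.png

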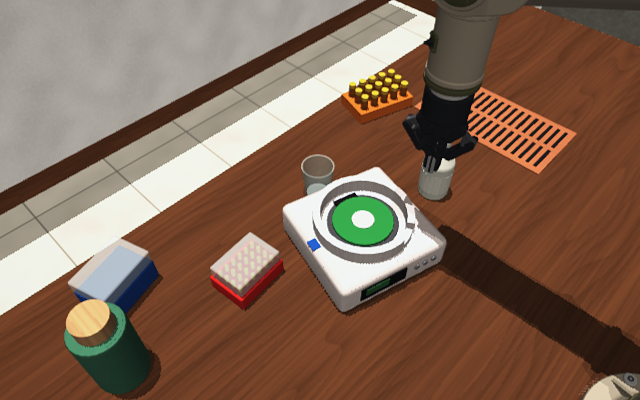

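The key top now reads 0.089 m along its whole length. It was 0.097 m before, so it is 8 mm down and staying there. The other objects are in place and the arm is clear, so I'm handing in.

```bash
python3 -c "
from h import *
print(workorder.close_job());st()"
```

```text
the job is handed in; nothing more can be done
None
the job is handed in; nothing more can be done
```

The cooling unit's key is pressed fully down and stays down, and I've handed the job in; no verdict is reported.

- **Feeling for the notch:** I set the shut fingertips on the rim beside the blue mark. I then slid them anticlockwise round the display side, at 5–8 N at each check, until they dropped at about 113° from the mark. The notch middle is at about 120°, which agrees with the cameras.
- **Pressing the key:** I centred in the notch and pressed straight down through about 8 mm of travel at about 6 N. At the stop the vertical force rose to about 22 N, then I lifted clear.
- **Last checks:** The key top reads 0.089 m along its whole length, against 0.097 m before. The wrist force is near zero. The tip rack, wash bottle and beaker appear where they were within the detector's scatter, and I kept clear of the lid throughout.
- **Time:** It took about 20.6 s of the 69 s allowed. No check failed or disagreed.

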